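# Make up two repair kits

### The job

Make up two repair kits from the parts on the bench. First the blue tray: the black and yellow transformer goes in its large compartment and the dark cylindrical capacitor in its small one; only when these two are in, fill the yellow tray: the teal-lidded pot in its large compartment and the small white connector in its small one. Set each thing upright on the tray floor near the middle of its compartment, let go, and leave the tape roll and the golden tin where they are.

Things in the scene. Friction and masses are not known exactly. Their poses are not given: they have to be found in the camera images.
- transformer_c (a point): small transformer with black plates and a yellow coil, 36 x 36 mm, 26 mm high, about 0.07 kg; this point is its centre, 13 mm above its underside. The black plate edges across its y axis are 34 mm apart and 28 mm long, from 2 to 12 and from 19 to 26 mm high (the foot, below 4 mm, is 36 mm): gripping these edges, closing along y over both heights, holds it level; the coil faces across x, also 34 mm apart, are the weaker grip. z is up
- big_capacitor_c (a point): dark blue-black cylindrical capacitor with a silver top, standing, 22 mm in diameter, 32 mm high, about 0.03 kg; this point is its centre, 16 mm above its underside; z is up
- teal_pot_c (a point): round white pot with a teal lid, 54 mm in diameter, 27 mm high, about 0.06 kg, widest in its upper half (52 mm below); this point is its centre, 13.5 mm above its underside; z is up
- white_plug_c (a point): small white connector with dark square holes on top, 22 mm long (x), 12 mm wide (y), 11 mm high, about 0.015 kg; this point is its centre, 5.5 mm above its underside; z is up
- tray_blue: blue kit tray, fixed to the bench, 156 x 92 mm and 12 mm high, with a 3 mm floor and 4 mm walls. Its origin is the centre of its underside, x along its length, z up. A cross wall parts it in two compartments, both 84 mm wide (y): the large one is 86 mm long with its middle at x = -31 mm, the small one 58 mm long with its middle at x = +45 mm.
- tray_yellow: yellow kit tray, fixed to the bench, 156 x 92 mm and 12 mm high, with a 3 mm floor and 4 mm walls. Its origin is the centre of its underside, x along its length, z up. A cross wall parts it in two compartments, both 84 mm wide (y): the large one is 86 mm long with its middle at x = -31 mm, the small one 58 mm long with its middle at x = +45 mm.
- tape_roll_c (a point): roll of beige paper tape lying flat, 54 mm in diameter, 18 mm high, with an open middle; this point is its centre; stays where it is
- flux_tin_c (a point): round golden tin with a blue and white top, 60 mm in diameter, 24 mm high; this point is its centre; stays where it is
Mind the look-alikes: they are no part of the job. Leave any purple look-alike of the part that bears teal_pot_c alone.

How it is judged (in metres and radians):
On the way, in this order (a step that is already met when the one before it is completed fails the run):
1. the transformer and the capacitor are in their compartments of the blue tray and released, while neither the pot nor the connector is in the yellow tray yet (x of transformer_c in the frame of tray_blue between -0.046 and -0.016 m and y of transformer_c in the frame of tray_blue between -0.015 and 0.015 m and z of transformer_c in the frame of tray_blue between 0.011 and 0.021 m and angle between each of transformer_c, big_capacitor_c's own z axis and vertical below 0.2 rad and x of big_capacitor_c in the frame of tray_blue between 0.03 and 0.06 m and y of big_capacitor_c in the frame of tray_blue between -0.015 and 0.015 m and z of big_capacitor_c in the frame of tray_blue between 0.014 and 0.024 m and linear speed of each of transformer, big_capacitor below 0.02 m/s and contact force between the fingers and transformer below 0.1 N and contact force between the fingers and big_capacitor below 0.1 N and horizontal distance between each of teal_pot_c, white_plug_c and tray_yellow above 0.09 m), for 0.2 s.
2. the pot and the connector are in their compartments of the yellow tray and released (x of teal_pot_c in the frame of tray_yellow between -0.046 and -0.016 m and y of teal_pot_c in the frame of tray_yellow between -0.015 and 0.015 m and z of teal_pot_c in the frame of tray_yellow between 0.0115 and 0.0215 m and angle between each of teal_pot_c, white_plug_c's own z axis and vertical below 0.2 rad and x of white_plug_c in the frame of tray_yellow between 0.03 and 0.06 m and y of white_plug_c in the frame of tray_yellow between -0.015 and 0.015 m and z of white_plug_c in the frame of tray_yellow between 0.0035 and 0.0135 m and linear speed of each of teal_pot, white_plug below 0.02 m/s and contact force between the fingers and teal_pot below 0.1 N and contact force between the fingers and white_plug below 0.1 N), for 0.2 s.
At the end, for the whole second after the job is handed in: Blue tray: transformer in the large, capacitor in the small compartment; yellow tray: pot in the large, connector in the small; each within 15 mm of the compartment's middle along both tray axes, upright (0.2 rad) on the floor (5 mm), released and at rest (all of step 2 and x of transformer_c in the frame of tray_blue between -0.046 and -0.016 m and y of transformer_c in the frame of tray_blue between -0.015 and 0.015 m and z of transformer_c in the frame of tray_blue between 0.011 and 0.021 m and angle between each of transformer_c, big_capacitor_c's own z axis and vertical below 0.2 rad and x of big_capacitor_c in the frame of tray_blue between 0.03 and 0.06 m and y of big_capacitor_c in the frame of tray_blue between -0.015 and 0.015 m and z of big_capacitor_c in the frame of tray_blue between 0.014 and 0.024 m and linear speed of each of transformer, big_capacitor below 0.02 m/s and contact force between the fingers and transformer below 0.1 N and contact force between the fingers and big_capacitor below 0.1 N); the robot touches nothing.
It fails at once if the tape roll is moved by more than 20 mm (distance of tape_roll_c from where it was at the start of the episode above 0.02 m).
It fails at once if the golden tin is moved by more than 20 mm (distance of flux_tin_c from where it was at the start of the episode above 0.02 m).
It also fails if it takes over 93 s, if anything falls off the work surface, if the arm or the gripper's body presses on something with over 40 N, if the wrist force passes 120 N, or if a joint passes its speed limit or range.

### The arm

A 6-joint arm with a two-finger parallel gripper is mounted at the origin on a cart in front of the work surface, level with it; the furniture and walls round the work are solid. World frame = base frame: x ahead of the robot, y to its left, z up, the work surface at z = 0. Lengths are in mm, angles in rad, forces in N, time in s.
With the tool pointing down it reaches from about 350 to 875 mm from the base axis. Payload 4.2 kg.
Tool frame: the origin (TCP) lies at the very end of the fingers, on their centre line; the grasp point (between the pads) lies 19 mm behind it; z points along the fingers, y is the line along which they close (so a half turn about z gives the same grasp; the last joint's range is limited). The gripper opens to 85 mm and grips with 20 to 120 N. Pads are 22 mm wide; open, the fingers measure 114 mm over their backs; the gripper's body (76 mm by 85 mm) begins 54 mm behind the grasp point. The pads swing forward as they close: fully open they stand 13 mm farther back than shut.
Start: joints at [-0.981, 0.385, 0.008, 0, -1.194, -0.259], TCP at [203.015, -591.087, 231.312] pointing down, gripper open.
Joint ranges: [-3.14, 3.14], [-1.21, 2.06], [-1.07, 1.41], [-3.16, 2.05], [-2.99, -0.16], [-3.1, 3.1]. Speed limits (rad/s): [2.79, 2.79, 3.14, 3.14, 3.14, 3.14].

### API

Orientations are given as a unit quaternion [x, y, z, w].
In Python, from bench import arm gives the robot as it stands. The module is installed in compiled form; this text tells all that it offers.
- The arm moves only by the tool drive_tool, never from a script. Its argument "targets" is a list of rows, each a list of 5 numbers: the closure, from -1 (fully open) to 1 (shut), then the shift along the tool's x, y, z in mm, then the turn about the tool's z in degrees. In form: [[grip, tx, ty, tz, roll], ...]. A call has 1 to 12 rows; each row is the pose to reach, as a shift and turn from the pose commanded when the call began, along the tool's axes at that moment; what a row does not reach only later rows make up. A row lasts 1/10 s, in which the tool goes at most 50 mm and 8.59 degrees, less where a joint would pass 70% of its speed; a pose out of reach is approached as far as the arm can. A call with a gripper value outside its range is refused whole. The fingers move at their own pace and stop on an object; the grip force is fixed at half the most. Time passes only in rows, so rows that repeat a pose let the fingers close. It gives the time, the measured TCP pose, the force, the opening and the grip force at its end, in the units of the state.
- arm.read_state(): the state, without advancing time (a new reading comes with each control period).
- arm.get_image(name): name is "scene" or "top"; returns the picture (384x512x3 uint8, blue, green, red); there is no depth.
- arm.camera_params(name): a dict with "fov_y" (degrees; the focal length in pixels is half the picture's height over the tangent of half this angle, whatever the lens; pixels are square), "cx", "cy" (the principal point, pixels), "rvec" (rotation vector, rad) and "tvec" (3), from world to camera coordinates, as OpenCV has them. Camera axes: x right, y down, z forward; pixel columns grow to the right and rows downward; lengths in mm; the calibration is good to about 2 mm. A picture is of the moment at which its call begins. camera_params takes no time and is no camera call.
- arm.job_done(): hands the job in; it is judged then, once.
The state is a dict: "clock": time; "joints": joint angles; "joint_vel": joint speeds; "joint_efforts": joint torques, N m; "position": TCP position; "ee_rot": TCP orientation; "contact_force": force on the tool from outside, world axes, zero at the start; "wrist_torque": the same for the moment, N m; "gripper_width": finger opening in mm; "grasp_force": force on a finger pad.
Only numpy, scipy, OpenCV 4.12 (cv2) and the standard library are available. Lean on these libraries where they do the work, as an engineer would, in place of code of your own. Each camera call takes 0.05 s, during which the arm holds its last target. There are 200 camera calls.

## Working session

There is one attempt and no reset: what is moved stays moved. The work goes in short steps, Python scripts to look and compute and a tool call to move; the robot and the scene stay as the last step left them, time stands still between calls to the robot, and variables do not carry over. Pictures are saved under pics/ and viewed, at most 14 in all, crops included, and the job is handed in when it is done.

Besides the shell and the picture viewer there is one more tool, called after "Call:" by a JSON object that holds its "fn" and its "kwargs". drive_tool: Moves the arm, as the interface text tells. Its arguments: {"type":"object","properties":{"targets":{"type":"array","items":{"type":"array","items":{"type":"number"}}}},"required":["targets"]}

```bash
mkdir -p pics; python3 - <<'E'
from bench import arm
import cv2
for n in ("top","scene"):
    im=arm.get_image(n); cv2.imwrite(f"pics/{n}0.png",im); print(n,arm.camera_params(n))
s=arm.read_state(); print(s['clock'],s['position'],s['ee_rot'],s['gripper_width'])
E
```

```text
top {'fov_y': 50.41639462277813, 'cx': 250.40638322932605, 'cy': 183.29742840394536, 'rvec': array([ 2.17628652, -2.1982896 ,  0.11682599]), 'tvec': array([-105.94486923,  533.47045529,  900.35907907])}
scene {'fov_y': 47.11103564754866, 'cx': 250.47516874757824, 'cy': 193.2255859983983, 'rvec': array([ 0.72148049, -2.25352789,  1.47910664]), 'tvec': array([384.63691242, 196.82505753, 535.63702037])}
0.1 [ 202.84235698 -590.62124897  230.33118556] [-1.64566246e-01  9.86365542e-01  9.60024655e-04 -2.17005736e-04] 85.24333178340203
```

View pics/top0.png

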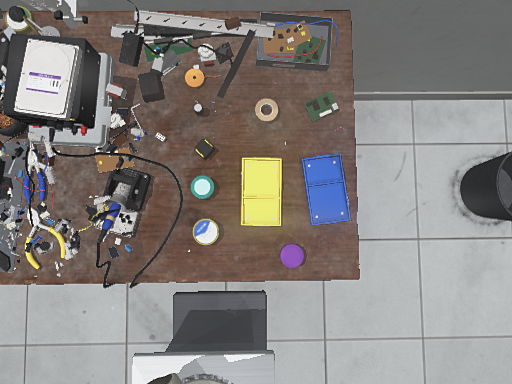

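View pics/scene0.png

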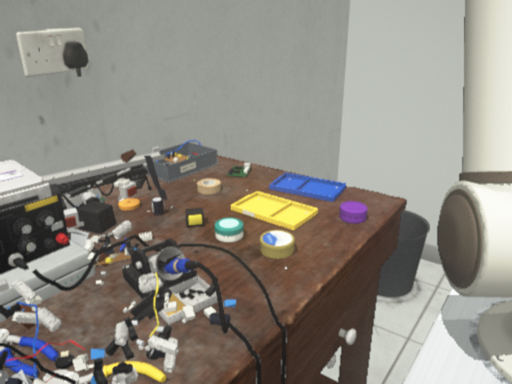

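Top view candidates: the transformer is at (205,148). The capacitor is at (198,109); the dark adapter at (150,85) is not a match. The teal pot is at (203,187), and the purple pot at (291,256) is its look-alike. The connector is probably at (160,137), with other white bits around (120,90) and (130,130). Next I'll check a close crop.

```bash
cat > h.py <<'E'
import numpy as np, cv2
from bench import arm
def cam(n):
    p=arm.camera_params(n); f=192/np.tan(np.radians(p['fov_y']/2))
    K=np.array([[f,0,p['cx']],[0,f,p['cy']],[0,0,1]]); R=cv2.Rodrigues(p['rvec'])[0]
    return K,R,np.array(p['tvec'])
def ray(n,u,v,z):
    K,R,t=cam(n); d=R.T@np.linalg.solve(K,[u,v,1]); c=-R.T@t
    return c+d*(z-c[2])/d[2]
def proj(n,X):
    K,R,t=cam(n); q=K@(R@np.array(X,float)+t); return q[:2]/q[2]
def mask(im,lo,hi,roi):
    m=cv2.inRange(cv2.cvtColor(im,cv2.COLOR_BGR2HSV),lo,hi); o=np.zeros_like(m)
    x0,y0,x1,y1=roi; o[y0:y1,x0:x1]=m[y0:y1,x0:x1]; return o
E
python3 - <<'E'
from h import *
im=cv2.imread('pics/top0.png')
a=cv2.resize(im[90:210,130:230],None,fx=5,fy=5,interpolation=cv2.INTER_CUBIC)
s=cv2.imread('pics/scene0.png')
b=cv2.resize(s[170:250,90:260],(800-500,141),interpolation=cv2.INTER_CUBIC)
c=np.zeros((600,800,3),np.uint8); c[:,:500]=a[:600]; c[:141,500:]=b
c[150:390,500:]=cv2.resize(s[185:235,140:202],(300,240),interpolation=cv2.INTER_CUBIC)
cv2.imwrite('pics/crop1.png',c)
K,R,t=cam('top'); print('topcam',-R.T@t); K,R,t=cam('scene');print('scenecam',-R.T@t)
for nm,lo,hi,roi,z in [('yellow',(22,120,120),(35,255,255),(235,150,290,235),12),('blue',(105,120,80),(120,255,255),(295,145,360,235),12),
  ('teal',(78,80,60),(95,255,255),(180,170,220,205),27),('coil',(20,120,80),(35,255,255),(190,135,218,162),22),('transf_dark',(0,0,0),(180,255,60),(190,135,220,163),24),('cap',(0,0,0),(180,255,60),(188,98,208,118),25),
  ('plug',(0,0,150),(180,60,255),(150,128,170,146),11)]:
    m=mask(im,lo,hi,roi); cs=cv2.findContours(m,0,2)[0]
    k=max(cs,key=cv2.contourArea); r=cv2.minAreaRect(np.vstack(cs) if nm!='blue' and nm!='yellow' else k)
    bp=cv2.boxPoints(r); P=[ray('top',*q,z)[:2] for q in bp]
    print(nm,np.round(r[0],1),cv2.contourArea(k),'xy',np.round(np.mean(P,0),1),'corners',np.round(P,0).tolist())
for u,v,z in [(198,105,32),(266,110,18),(205,232,24)]: print(ray('top',u,v,z))
print(ray('top',198,107,0)-ray('top',199,107,0))
E
```

```text
topcam [453.12608787 -91.7027285  944.84330517]
scenecam [ 63.99051231 558.71618107 396.65365069]
yellow [261. 191.] 2633.5 xy [ 516.  -135.7] corners [[595.0, -91.0], [594.0, -183.0], [437.0, -180.0], [438.0, -89.0]]
blue [325.5 189. ] 2574.0 xy [ 519.2 -284.4] corners [[590.0, -229.0], [604.0, -321.0], [448.0, -340.0], [435.0, -249.0]]
teal [202.  186.5] 402.0 xy [525.9  -2.1] corners [[552.0, 23.0], [552.0, -27.0], [500.0, -27.0], [500.0, 23.0]]
coil [203.8 148.2] 11.0 xy [613.9  -5.7] corners [[611.0, 15.0], [635.0, -9.0], [617.0, -27.0], [593.0, -3.0]]
transf_dark [204.  149.5] 27.0 xy [610.6  -6.4] corners [[609.0, 19.0], [636.0, -3.0], [612.0, -32.0], [585.0, -10.0]]
cap [199.7 111.5] 19.5 xy [698.5   3.3] corners [[699.0, 15.0], [709.0, -2.0], [698.0, -8.0], [688.0, 9.0]]
plug [159.9 136.4] 32.0 xy [644.1  96.5] corners [[646.0, 108.0], [655.0, 102.0], [643.0, 85.0], [634.0, 91.0]]
[711.85186749   6.33926395  32.        ]
[ 703.17051232 -149.46924616   18.        ]
[423.90088312  -8.45580224  24.        ]
[0.01242672 2.35182438 0.        ]
```

View pics/crop1.png

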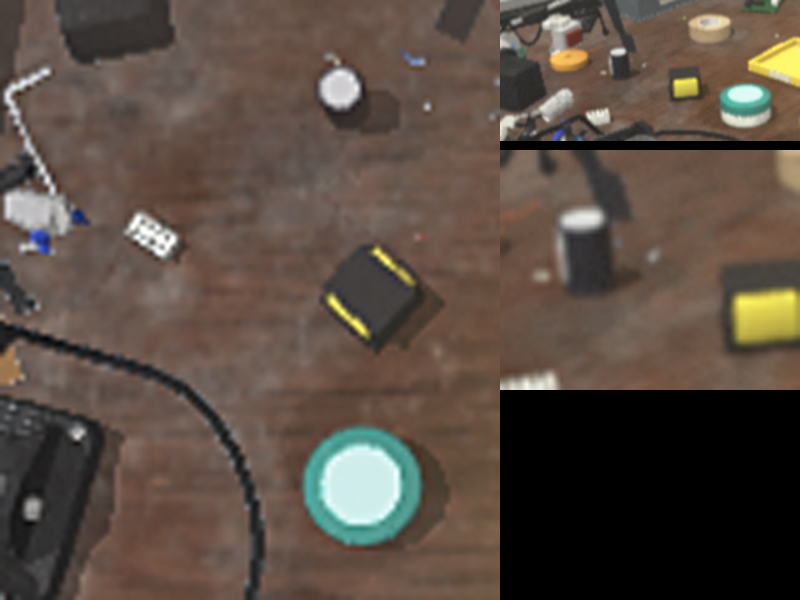

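The crop confirms the choices. The transformer is at about (204.5,149) with coil faces at upper right and lower left, and the silver-topped dark capacitor at (198,107). The six-hole white connector is at (160,137) and the teal pot at (202,187).

```bash
cat >> h.py <<'E'
def go(x,y,z,yaw=None):
    "tool shift and roll to bring TCP to x,y,z with closing line at world angle yaw (deg)"
    from scipy.spatial.transform import Rotation as Ro
    s=arm.read_state(); R=Ro.from_quat(s['ee_rot']).as_matrix(); d=R.T@(np.array([x,y,z])-s['position'])
    cy=np.degrees(np.arctan2(R[1,1],R[0,1])); r=0 if yaw is None else -((yaw-cy+90)%180-90)
    print('pos',np.round(s['position'],1),'yaw',round(cy,1),'w',round(s['gripper_width'],1),'t',s['clock'],'j6',round(s['joints'][5],2),'-> shift',np.round(d,1),'roll',round(r,1))
E
python3 - <<'E'
from h import *
print('tr',ray('top',204.4,149,26),'cap',ray('top',197.7,107.2,32),'cap scene',ray('scene',156.7,199,32))
im=cv2.imread('pics/top0.png')
m=mask(im,(78,80,60),(95,255,255),(180,170,220,205)); c,r=cv2.minEnclosingCircle(np.vstack(cv2.findContours(m,0,2)[0])); print('pot',c,r,ray('top',*c,24))
# scene: tray divider ends from candidate layouts
for nm,c,a in [('yellow',(516,-135.7),-1),('blue',(519.2,-284.4),7.3)]:
    for s in (1,-1):
        e=np.array([np.cos(np.radians(a)),np.sin(np.radians(a))]); n=np.array([-e[1],e[0]])
        p=[np.round(proj(k,[*(np.array(c)+14*s*e+q*n),12]),1).tolist() for k in('top','scene') for q in(-42,42)]
        print(nm,s,p)
a=cv2.resize(im[145:235,232:358],(756,540),interpolation=cv2.INTER_CUBIC); cv2.imwrite('pics/crop2.png',a)
go(612,-6,120,46)
E
```

```text
tr [611.40876333  -7.53550122  26.        ] cap [706.74157966   7.02042013  32.        ] cap scene [707.98195404   6.09158534  32.        ]
pot (202.01455688476562, 186.75242614746094) 11.867631912231445 [525.55100049  -1.86539261  24.        ]
yellow 1 [[279.3, 184.8], [242.7, 184.5], [278.6, 197.9], [255.5, 211.6]]
yellow -1 [[279.3, 197.0], [242.6, 196.7], [289.6, 201.0], [266.9, 215.2]]
blue 1 [[342.5, 180.3], [306.6, 185.2], [308.1, 176.8], [294.2, 188.8]]
blue -1 [[344.4, 192.3], [308.5, 197.3], [319.0, 178.7], [305.7, 190.9]]
pos [ 202.8 -590.6  230.3] yaw 108.9 w 85.2 t 0.1 j6 -0.26 -> shift [-576.8  419.9  111.1] roll 62.9
```

View pics/crop2.png

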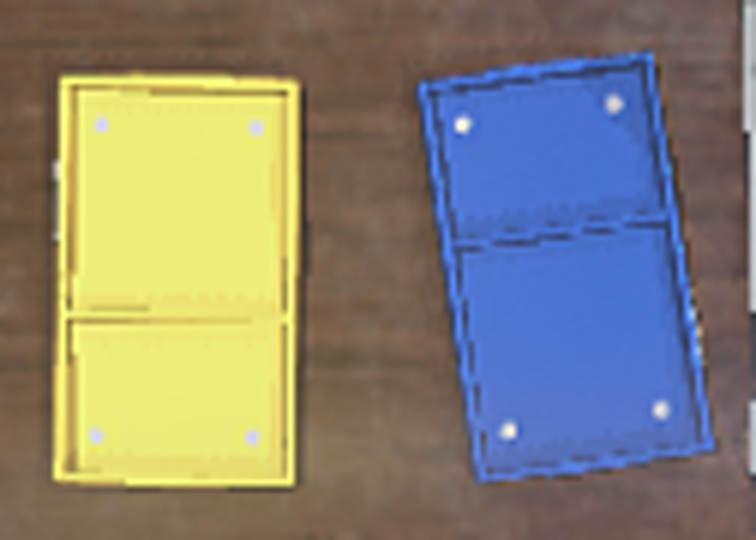

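The crop confirms the layout: the divider puts yellow's large compartment at the far end, rows above about 198, and blue's large compartment at the near end. Now I'll move above the transformer.

Call:
{"fn": "drive_tool", "kwargs": {"targets": [[-1,-577,420,111,63],[-1,-577,420,111,63],[-1,-577,420,111,63],[-1,-577,420,111,63],[-1,-577,420,111,63],[-1,-577,420,111,63],[-1,-577,420,111,63],[-1,-577,420,111,63],[-1,-577,420,111,63],[-1,-577,420,111,63],[-1,-577,420,111,63],[-1,-577,420,111,63]]}}

```text
clock: 1.3
position: [523.4, -133.4, 144.3]
ee_rot: [0.375, 0.927, -0.0, -0.0]
contact_force: [1.1, -0.3, 0.4]
gripper_width: 85.3
grasp_force: 0.0
```

```bash
python3 -c "
from h import *
go(611.5,-7,100,46)"
```

```text
pos [ 523.4 -133.4  144.3] yaw 46.0 w 85.3 t 1.3 j6 -2.39 -> shift [ 24.5 152.2  44.2] roll -0.0
```

Call:
{"fn": "drive_tool", "kwargs": {"targets": [[-1,24,150,44,0],[-1,24,150,44,0],[-1,24,150,44,0],[-1,24,150,44,0],[-1,24,150,44,0],[-1,24,150,44,0],[-1,24,150,44,0]]}}

```text
clock: 2.0
position: [609.2, -12.1, 101.3]
ee_rot: [0.376, 0.927, 0.0, 0.0]
contact_force: [0.0, -0.3, -0.1]
gripper_width: 85.7
grasp_force: 0.0
```

```bash
python3 -c "
from h import *
go(611.5,-7,3,46)
cv2.imwrite('pics/top1.png',cv2.resize(arm.get_image('top')[90:210,130:290],(800,600)))"
```

```text
pos [609.2 -12.1 101.3] yaw 45.9 w 85.7 t 2.0 j6 -2.59 -> shift [ 1.9  5.3 98.3] roll -0.1
```

Descend to 3 mm, then close.

Call:
{"fn": "drive_tool", "kwargs": {"targets": [[-1,2,5,40,0],[-1,2,5,70,0],[-1,2,5,90,0],[-1,2,5,98,0],[-1,2,5,98,0],[-1,2,5,98,0],[1,2,5,98,0],[1,2,5,98,0],[1,2,5,98,0],[1,2,5,98,0],[1,2,5,98,0],[1,2,5,98,0]]}}

```text
clock: 3.25
position: [612.7, -5.6, 3.7]
ee_rot: [0.375, 0.927, 0.0, 0.001]
contact_force: [-0.7, 0.4, 5.5]
gripper_width: 32.5
grasp_force: 60.4
```

```bash
python3 -c "
from h import *
go(611.5,-7,100,46)"
```

```text
pos [612.7  -5.6   3.7] yaw 46.0 w 32.5 t 3.25 j6 -2.59 -> shift [ -0.2  -1.7 -96.3] roll -0.0
```

Call:
{"fn": "drive_tool", "kwargs": {"targets": [[1,0,0,-10,0],[1,0,0,-40,0],[1,0,0,-80,0],[1,0,0,-110,0],[1,0,0,-110,0],[1,0,0,-110,0]]}}

```text
clock: 3.85
position: [611.5, -5.8, 113.3]
ee_rot: [0.375, 0.927, 0.0, 0.0]
contact_force: [0.0, -0.9, -1.2]
gripper_width: 33.0
grasp_force: 59.7
```

```bash
python3 -c "
from h import *
go(488.4,-288.3,80,97.3)
a=arm.get_image('scene')[100:250,120:320]
cv2.imwrite('pics/s2.png',cv2.resize(a,(800,600)))"
```

```text
pos [611.5  -5.8 113.3] yaw 45.9 w 33.0 t 3.85 j6 -2.59 -> shift [-108.1 -288.6   33. ] roll -51.4
```

View pics/s2.png

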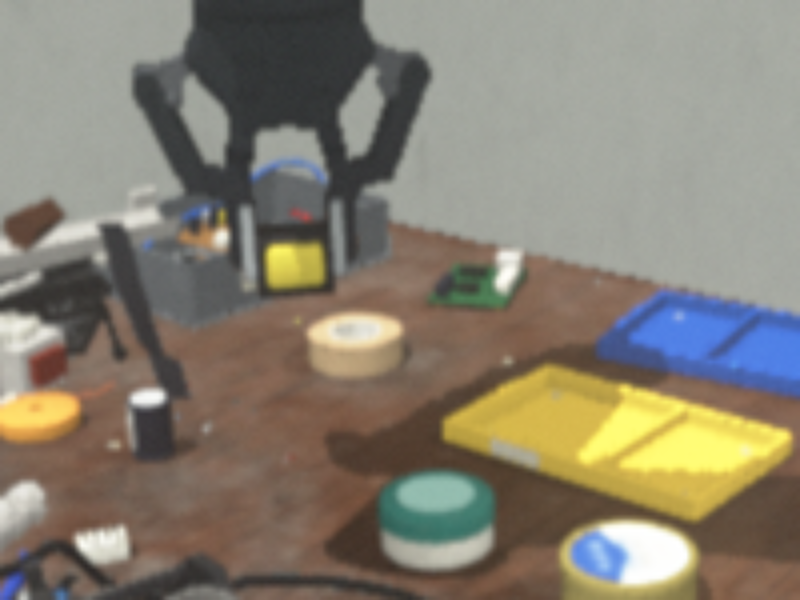

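The transformer is held level between the pads. Carry it over to blue's large compartment.

Call:
{"fn": "drive_tool", "kwargs": {"targets": [[1,-108,-289,20,-51],[1,-108,-289,20,-51],[1,-108,-289,20,-51],[1,-108,-289,20,-51],[1,-108,-289,20,-51],[1,-108,-289,20,-51],[1,-108,-289,20,-51],[1,-108,-289,20,-51],[1,-108,-289,20,-51],[1,-108,-289,20,-51],[1,-108,-289,20,-51]]}}

```text
clock: 5.0
position: [489.0, -287.6, 92.5]
ee_rot: [-0.061, 0.998, 0.0, -0.0]
contact_force: [-0.9, 0.9, -0.3]
gripper_width: 32.7
grasp_force: 59.8
```

```bash
python3 -c "
from h import *
go(488.4,-288.3,7.5,97.3)"
```

```text
pos [ 489.  -287.6   92.5] yaw 97.0 w 32.7 t 5.0 j6 -1.2 -> shift [ 0.6 -0.6 85. ] roll -0.3
```

Call:
{"fn": "drive_tool", "kwargs": {"targets": [[1,0,0,40,0],[1,0,0,65,0],[1,0,0,78,0],[1,0,0,82,0],[1,0,0,85,0],[1,0,0,85,0],[1,0,0,85,0]]}}

```text
clock: 5.7
position: [489.4, -288.8, 8.9]
ee_rot: [-0.061, 0.998, -0.0, 0.001]
contact_force: [0.6, 0.5, 0.1]
gripper_width: 32.7
grasp_force: 59.8
```

Call:
{"fn": "drive_tool", "kwargs": {"targets": [[-0.15,0,0,0,0],[-0.15,0,0,0,0],[-0.15,0,0,0,0],[-0.15,0,0,0,0],[-0.15,0,0,-10,0],[-0.15,0,0,-40,0],[-0.15,0,0,-80,0],[-0.15,0,0,-100,0],[-0.15,0,0,-100,0]]}}

```text
clock: 6.6
position: [490.9, -289.5, 112.3]
ee_rot: [-0.061, 0.998, -0.002, 0.004]
contact_force: [0.2, -0.0, -0.3]
gripper_width: 49.0
grasp_force: 0.0
```

```bash
python3 -c "
from h import *
go(707.5,6.5,100,46)
im=arm.get_image('scene');cv2.imwrite('pics/s3.png',cv2.resize(im[100:250,200:400],(800,600)))"
```

```text
pos [ 490.9 -289.5  112.3] yaw 97.0 w 49.0 t 6.6 j6 -1.2 -> shift [-250.9  267.5   13.2] roll 51.0
```

View pics/s3.png

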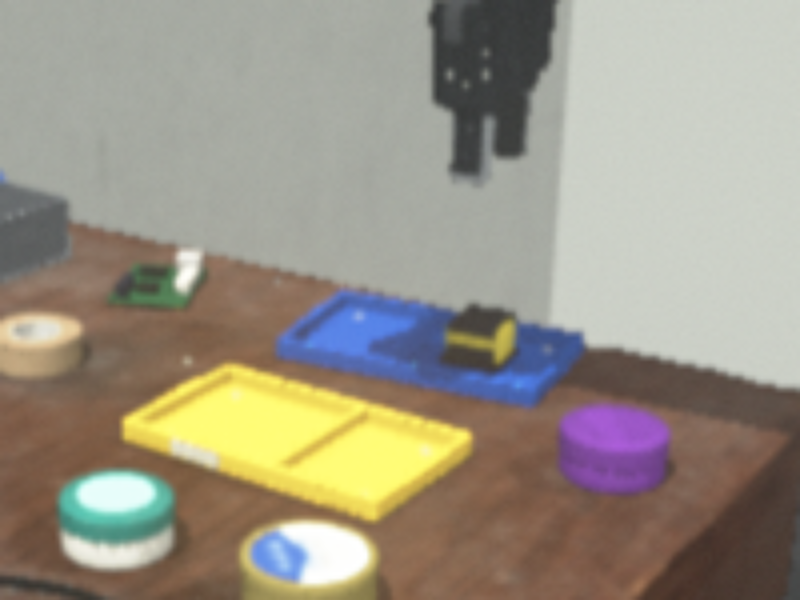

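The transformer stands upright in blue's large compartment. Next is the capacitor.

Call:
{"fn": "drive_tool", "kwargs": {"targets": [[-0.15,-251,267,12,0],[-0.15,-251,267,12,0],[-0.15,-251,267,12,0],[-0.15,-251,267,12,0],[-0.15,-251,267,12,0],[-0.15,-251,267,12,0],[-0.15,-251,267,12,0],[-0.15,-251,267,12,0],[-0.15,-251,267,12,0],[-0.15,-251,267,12,0],[-0.15,-251,267,12,0],[-0.15,-251,267,12,0]]}}

```text
clock: 7.85
position: [704.7, 5.3, 95.9]
ee_rot: [-0.06, 0.998, -0.0, -0.0]
contact_force: [0.1, -0.2, 0.2]
gripper_width: 49.6
grasp_force: 0.0
```

```bash
python3 -c "
from h import *
go(707.5,6.5,5)"
```

```text
pos [704.7   5.3  95.9] yaw 96.9 w 49.6 t 7.85 j6 -1.69 -> shift [-3.   0.9 90.9] roll 0
```

Call:
{"fn": "drive_tool", "kwargs": {"targets": [[-0.15,-3,1,30,0],[-0.15,-3,1,60,0],[-0.15,-3,1,80,0],[-0.15,-3,1,90,0],[-0.15,-3,1,90,0],[-0.15,-3,1,90,0],[1,-3,1,90,0],[1,-3,1,90,0],[1,-3,1,90,0],[1,-3,1,90,0],[1,-3,1,90,0]]}}

```text
clock: 8.95
position: [709.3, 8.3, 7.6]
ee_rot: [-0.061, 0.998, -0.0, 0.001]
contact_force: [-1.0, 0.3, 5.9]
gripper_width: 19.9
grasp_force: 58.8
```

Call:
{"fn": "drive_tool", "kwargs": {"targets": [[1,0,0,-20,0],[1,0,0,-60,0],[1,0,0,-95,0],[1,0,0,-95,0],[1,0,0,-95,0]]}}

```text
clock: 9.45
position: [708.3, 8.4, 101.5]
ee_rot: [-0.06, 0.998, 0.0, 0.001]
contact_force: [-0.4, 0.3, -2.1]
gripper_width: 19.9
grasp_force: 58.7
```

```bash
python3 -c "
from h import *
go(563.8,-278.7,90,97.3)
a=arm.get_image('scene')[100:250,100:300]
cv2.imwrite('pics/s4.png',cv2.resize(a,(800,600)))"
```

```text
pos [708.3   8.4 101.5] yaw 96.9 w 19.9 t 9.45 j6 -1.69 -> shift [ 178.1 -267.6   11. ] roll -0.4
```

View pics/s4.png

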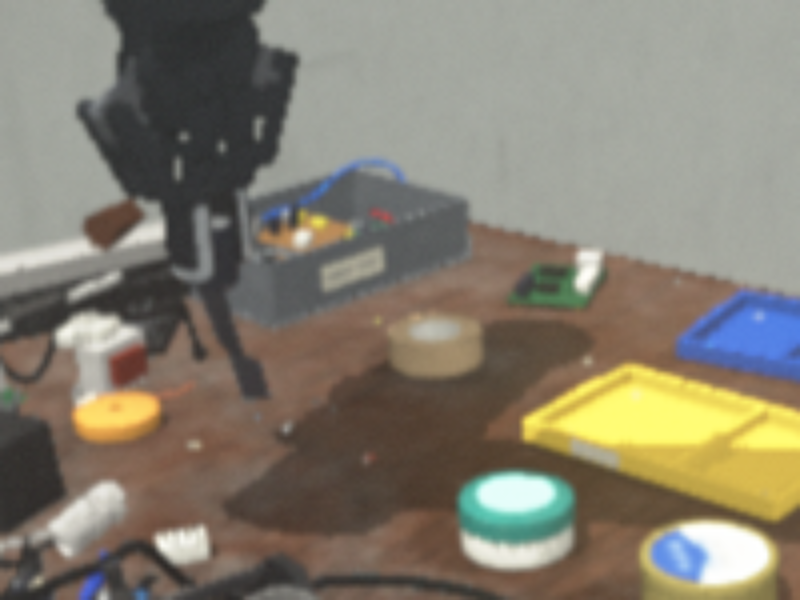

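Capacitor is held. Carry it to blue's small compartment.

Call:
{"fn": "drive_tool", "kwargs": {"targets": [[1,178,-268,11,0],[1,178,-268,11,0],[1,178,-268,11,0],[1,178,-268,11,0],[1,178,-268,11,0],[1,178,-268,11,0],[1,178,-268,11,0],[1,178,-268,11,0],[1,178,-268,11,0],[1,178,-268,11,0]]}}

```text
clock: 10.5
position: [564.1, -278.5, 88.8]
ee_rot: [-0.061, 0.998, 0.0, -0.001]
contact_force: [-0.9, 0.7, 0.4]
gripper_width: 20.5
grasp_force: 58.8
```

```bash
python3 -c "
from h import *
go(563.8,-278.7,11,97.3)"
```

```text
pos [ 564.1 -278.5   88.8] yaw 97.0 w 20.5 t 10.5 j6 -1.25 -> shift [ 0.2 -0.2 77.8] roll -0.3
```

Call:
{"fn": "drive_tool", "kwargs": {"targets": [[1,0,0,40,0],[1,0,0,65,0],[1,0,0,74,0],[1,0,0,78,0],[1,0,0,78,0],[1,0,0,78,0],[1,0,0,78,0]]}}

```text
clock: 11.2
position: [565.0, -279.6, 13.2]
ee_rot: [-0.061, 0.998, -0.0, 0.001]
contact_force: [0.2, -0.4, -0.2]
gripper_width: 20.1
grasp_force: 58.8
```

Call:
{"fn": "drive_tool", "kwargs": {"targets": [[0.2,0,0,0,0],[0.2,0,0,0,0],[0.2,0,0,0,0],[0.2,0,0,0,0],[0.2,0,0,-10,0],[0.2,0,0,-40,0],[0.2,0,0,-80,0],[0.2,0,0,-100,0],[0.2,0,0,-100,0],[0.2,0,0,-100,0]]}}

```text
clock: 12.2
position: [564.0, -279.4, 112.6]
ee_rot: [-0.06, 0.998, -0.0, 0.001]
contact_force: [-0.1, -0.2, 0.5]
gripper_width: 34.2
grasp_force: 0.0
```

```bash
python3 -c "
from h import *
go(525.5,-2,120,45)
im=arm.get_image('scene');cv2.imwrite('pics/s5.png',cv2.resize(im[120:250,200:380],(800,578)))"
```

```text
pos [ 564.  -279.4  112.6] yaw 96.9 w 34.2 t 12.2 j6 -1.25 -> shift [  4.7 280.   -7.4] roll 51.9
```

View pics/s5.png

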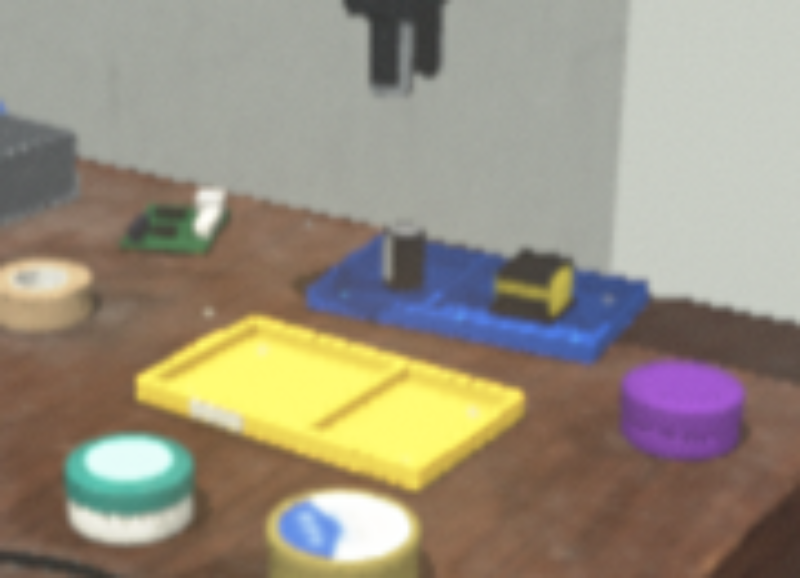

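Both parts stand upright in the blue tray. Next is the pot, gripped diagonally at 45° to stay clear of the tin and the tray walls.

Call:
{"fn": "drive_tool", "kwargs": {"targets": [[-1,5,280,-7,52],[-1,5,280,-7,52],[-1,5,280,-7,52],[-1,5,280,-7,52],[-1,5,280,-7,52],[-1,5,280,-7,52],[-1,5,280,-7,52],[-1,5,280,-7,52],[-1,5,280,-7,52],[-1,5,280,-7,52]]}}

```text
clock: 13.25
position: [524.9, -3.0, 118.1]
ee_rot: [0.383, 0.924, -0.0, -0.001]
contact_force: [-0.1, -0.4, -0.2]
gripper_width: 85.7
grasp_force: 0.0
```

```bash
python3 -c "
from h import *
go(525.5,-2,6,45)
im=arm.get_image('top');cv2.imwrite('pics/t6.png',im)
m=mask(im,(0,0,0),(180,255,50),(300,180,345,225)); k=np.vstack(cv2.findContours(m,0,2)[0]); c=cv2.minAreaRect(k)
c1=np.array(ray('top',*c[0],26))[:2]; print('tr',c,c1)
m=mask(im,(0,0,130),(180,60,255),(305,150,345,185)); n,l,st,ce=cv2.connectedComponentsWithStats(m); 
for i in range(1,n): print('capcand',st[i][4],ce[i],ray('top',*ce[i],32)[:2])
"
```

```text
pos [524.9  -3.  118.1] yaw 44.9 w 85.7 t 13.25 j6 -2.66 -> shift [  0.2   1.3 112.1] roll -0.1
tr ((320.0, 200.0), (0.0, 0.0), 0.0) [ 492.85339783 -268.26295991]
capcand 2 [338.5 151. ] [ 603.51634854 -312.15988431]
capcand 6 [333.83333333 161.83333333] [ 578.78573268 -300.79895744]
capcand 4 [308.5 165.5] [ 570.89084393 -243.00529047]
capcand 52 [325.57692308 168.63461538] [ 563.4260288  -281.59403541]
capcand 1 [320. 168.] [ 564.97801707 -268.96747498]
```

Call:
{"fn": "drive_tool", "kwargs": {"targets": [[-1,0,1,40,0],[-1,0,1,75,0],[-1,0,1,98,0],[-1,0,1,111,0],[-1,0,1,111,0],[-1,0,1,111,0],[1,0,1,111,0],[1,0,1,111,0],[1,0,1,111,0],[1,0,1,111,0],[1,0,1,111,0]]}}

```text
clock: 14.4
position: [526.6, -1.3, 9.4]
ee_rot: [0.383, 0.924, 0.001, 0.001]
contact_force: [-2.0, -1.4, 6.6]
gripper_width: 50.8
grasp_force: 61.3
```

Call:
{"fn": "drive_tool", "kwargs": {"targets": [[1,0,0,-20,0],[1,0,0,-60,0],[1,0,0,-80,0],[1,0,0,-80,0],[1,0,0,-80,0]]}}

```text
clock: 14.9
position: [525.6, -1.3, 88.2]
ee_rot: [0.383, 0.924, 0.001, 0.0]
contact_force: [-0.5, 0.4, -0.4]
gripper_width: 50.9
grasp_force: 62.8
```

```bash
python3 -c "
from h import *
go(547,-136.3,80,44)
a=arm.get_image('scene')[120:270,150:350]
b=cv2.resize(cv2.imread('pics/t6.png')[145:235,290:360],(350,450)); o=np.zeros((450,800,3),np.uint8); o[:,450:]=b; o[:338,:450]=cv2.resize(a,(450,338))
cv2.imwrite('pics/s7.png',o)"
```

```text
pos [525.6  -1.3  88.2] yaw 44.9 w 50.9 t 14.9 j6 -2.66 -> shift [-110.6  -80.2    8.2] roll 0.9
```

View pics/s7.png

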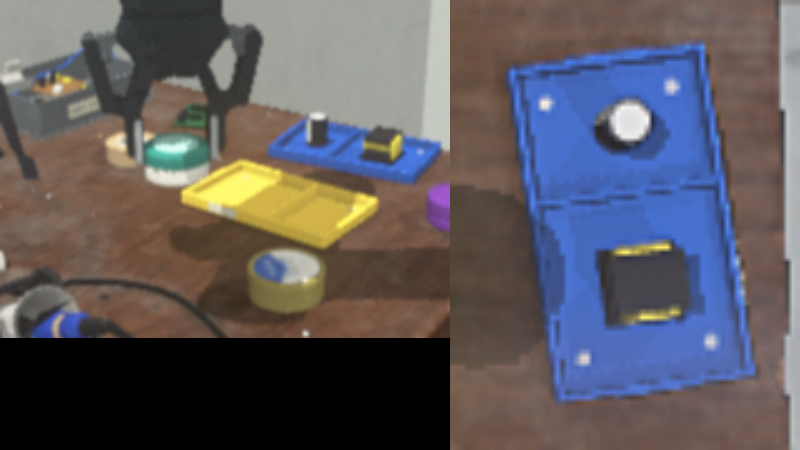

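The pot is held level, and both blue-tray parts look central in their compartments.

Call:
{"fn": "drive_tool", "kwargs": {"targets": [[1,-111,-80,5,0],[1,-111,-80,5,0],[1,-111,-80,5,0],[1,-111,-80,5,0],[1,-111,-80,5,0],[1,-111,-80,5,0],[1,-111,-80,5,0]]}}

```text
clock: 15.65
position: [547.4, -135.5, 82.4]
ee_rot: [0.382, 0.924, -0.0, -0.0]
contact_force: [-0.5, 1.0, -1.1]
gripper_width: 50.8
grasp_force: 62.8
```

```bash
python3 -c "
from h import *
go(547,-136.3,11,44)"
```

```text
pos [ 547.4 -135.5   82.4] yaw 45.0 w 50.8 t 15.65 j6 -2.4 -> shift [-0.3 -0.8 71.4] roll 1.0
```

Call:
{"fn": "drive_tool", "kwargs": {"targets": [[1,0,-1,35,0],[1,0,-1,58,0],[1,0,-1,67,0],[1,0,-1,71,0],[1,0,-1,71,0],[1,0,-1,71,0],[1,0,-1,71,0]]}}

```text
clock: 16.35
position: [547.7, -136.9, 12.4]
ee_rot: [0.383, 0.924, 0.0, 0.001]
contact_force: [-0.3, 1.7, 1.2]
gripper_width: 50.5
grasp_force: 63.1
```

Call:
{"fn": "drive_tool", "kwargs": {"targets": [[-0.45,0,0,0,0],[-0.45,0,0,0,0],[-0.45,0,0,0,0],[-0.45,0,0,-3,0],[-0.45,0,0,-15,0],[-0.45,0,0,-50,0],[-0.45,0,0,-90,0],[-0.45,0,0,-90,0],[-0.45,0,0,-90,0]]}}

```text
clock: 17.25
position: [547.7, -137.2, 103.8]
ee_rot: [0.383, 0.924, 0.001, 0.002]
contact_force: [-0.4, 1.0, -1.0]
gripper_width: 61.9
grasp_force: 0.0
```

```bash
python3 -c "
from h import *
im=cv2.imread('pics/top0.png')
p=ray('top',160.2,136.7,11); print(p)
m=mask(cv2.imread('pics/scene0.png'),(0,0,140),(180,60,255),(125,225,160,245)); n,l,st,ce=cv2.connectedComponentsWithStats(m)
for i in range(1,n): print(st[i],ce[i],ray('scene',*ce[i],9))
go(p[0],p[1],100,-36)"
```

```text
[643.48984593  95.72595848  11.        ]
[125 225   6   6  25] [127.  226.8] [697.7348657  94.7356297   9.       ]
[139 231  13  10 101] [145.63366337 235.68316832] [641.29963179  98.38539154   9.        ]
pos [ 547.7 -137.2  103.8] yaw 44.9 w 61.9 t 17.25 j6 -2.4 -> shift [ 97.2 232.3   4.3] roll 80.9
```

The +81° roll would push joint 6 past its range, so I'll turn −99° instead.

Call:
{"fn": "drive_tool", "kwargs": {"targets": [[0.2,97,232,4,-99],[0.2,97,232,4,-99],[0.2,97,232,4,-99],[0.2,97,232,4,-99],[0.2,97,232,4,-99],[0.2,97,232,4,-99],[0.2,97,232,4,-99],[0.2,97,232,4,-99],[0.2,97,232,4,-99],[0.2,97,232,4,-99],[0.2,97,232,4,-99],[0.2,97,232,4,-99]]}}

```text
clock: 18.45
position: [641.7, 95.1, 96.4]
ee_rot: [-0.455, 0.89, 0.0, -0.001]
contact_force: [-0.7, -0.2, -0.5]
gripper_width: 34.2
grasp_force: 0.0
```

```bash
python3 -c "
from h import *
go(643,96.5,2,144)
im=arm.get_image('top');b=cv2.resize(im[145:240,235:360],(500,380)); a=arm.get_image('scene')
cv2.imwrite('pics/s8.png',np.hstack([b,cv2.resize(a[170:250,205:268],(299,380))]))
m=mask(im,(78,80,60),(95,255,255),(235,150,290,235)); c,r=cv2.minEnclosingCircle(np.vstack(cv2.findContours(m,0,2)[0])); print('pot',c,r,ray('top',*c,27))"
```

```text
pos [641.7  95.1  96.4] yaw 144.2 w 34.2 t 18.45 j6 -1.02 -> shift [-2.1 -0.4 94.4] roll 0.2
pot (261.69189453125, 176.7804412841797) 11.515968322753906 [ 546.6946511  -136.95463079   27.        ]
```

View pics/s8.png

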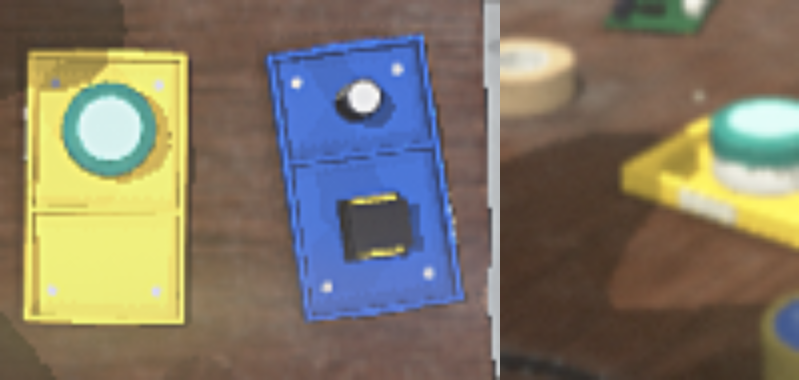

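The pot is centred and upright. Go down to the connector.

Call:
{"fn": "drive_tool", "kwargs": {"targets": [[0.2,-2,0,40,0],[0.2,-2,0,70,0],[0.2,-2,0,85,0],[0.2,-2,0,92,0],[0.2,-2,0,94,0],[0.2,-2,0,94,0],[0.2,-2,0,94,0]]}}

```text
clock: 19.25
position: [644.8, 97.3, 5.3]
ee_rot: [-0.454, 0.891, -0.0, 0.001]
contact_force: [-0.2, -0.2, 0.7]
gripper_width: 34.0
grasp_force: 0.0
```

Call:
{"fn": "drive_tool", "kwargs": {"targets": [[1,0,0,1,0],[1,0,0,1,0],[1,0,0,1,0],[1,0,0,1,0],[1,0,0,1,0]]}}

```text
clock: 19.75
position: [644.4, 97.2, 3.9]
ee_rot: [-0.454, 0.891, -0.0, 0.001]
contact_force: [-0.9, 0.8, 5.5]
gripper_width: 9.9
grasp_force: 61.3
```

Call:
{"fn": "drive_tool", "kwargs": {"targets": [[1,0,0,-15,0],[1,0,0,-50,0],[1,0,0,-80,0],[1,0,0,-80,0],[1,0,0,-80,0]]}}

```text
clock: 20.25
position: [643.9, 97.1, 83.9]
ee_rot: [-0.453, 0.891, 0.0, 0.001]
contact_force: [0.0, -0.4, -0.6]
gripper_width: 9.6
grasp_force: 60.6
```

```bash
python3 -c "
from h import *
go(471,-134.9,80,89)
a=arm.get_image('scene')[130:250,80:240]
cv2.imwrite('pics/s9.png',cv2.resize(a,(800,600)))"
```

```text
pos [643.9  97.1  83.9] yaw 143.9 w 9.6 t 20.25 j6 -1.03 -> shift [289.3   3.2   3.4] roll 54.9
```

View pics/s9.png

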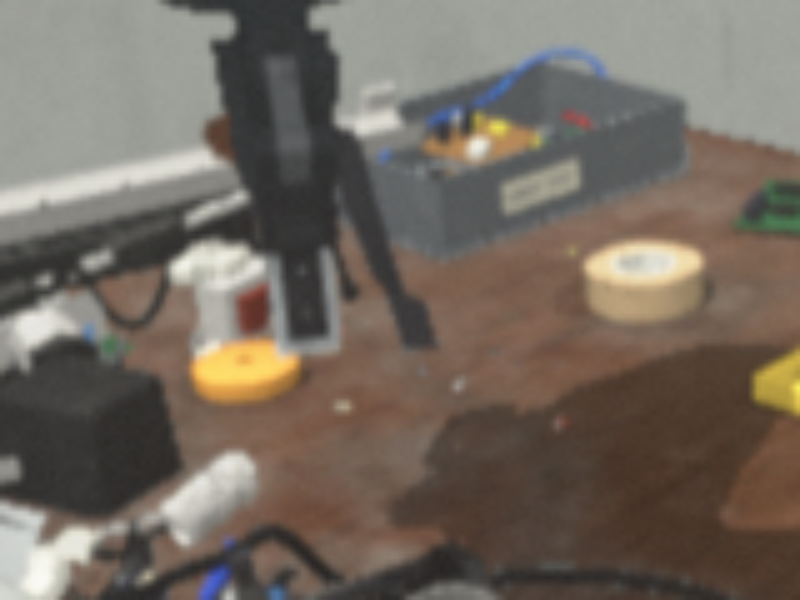

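The connector is gripped and gone from the bench. Carry it to yellow's small compartment.

Call:
{"fn": "drive_tool", "kwargs": {"targets": [[1,289,3,0,55],[1,289,3,0,55],[1,289,3,0,55],[1,289,3,0,55],[1,289,3,0,55],[1,289,3,0,55],[1,289,3,0,55],[1,289,3,0,55],[1,289,3,0,55],[1,289,3,0,55]]}}

```text
clock: 21.3
position: [471.6, -134.4, 82.3]
ee_rot: [0.008, 1.0, -0.0, -0.0]
contact_force: [-0.7, 0.1, -0.6]
gripper_width: 9.5
grasp_force: 60.6
```

```bash
python3 -c "
from h import *
go(471,-134.9,6,89)"
```

```text
pos [ 471.6 -134.4   82.3] yaw 89.1 w 9.5 t 21.3 j6 -1.64 -> shift [ 0.5 -0.5 76.3] roll 0.1
```

Call:
{"fn": "drive_tool", "kwargs": {"targets": [[1,0,0,40,0],[1,0,0,62,0],[1,0,0,71,0],[1,0,0,76,0],[1,0,0,76,0],[1,0,0,76,0],[1,0,0,76,0]]}}

```text
clock: 22.0
position: [472.1, -134.8, 7.4]
ee_rot: [0.009, 1.0, 0.0, 0.001]
contact_force: [0.5, -0.9, -0.8]
gripper_width: 9.8
grasp_force: 60.6
```

Call:
{"fn": "drive_tool", "kwargs": {"targets": [[0.3,0,0,0,0],[0.3,0,0,0,0],[0.3,0,0,0,0],[0.3,0,0,0,0],[0.3,0,0,-10,0],[0.3,0,0,-50,0],[0.3,0,0,-100,0],[0.3,0,0,-140,0],[0.3,0,0,-140,0]]}}

```text
clock: 22.9
position: [475.3, -135.2, 153.6]
ee_rot: [0.008, 1.0, -0.0, 0.007]
contact_force: [-0.2, 0.4, 0.3]
gripper_width: 30.0
grasp_force: 0.0
```

Call:
{"fn": "drive_tool", "kwargs": {"targets": [[0.3,0,150,0,0],[0.3,0,150,0,0],[0.3,0,150,0,0],[0.3,0,150,0,0],[0.3,0,150,0,0],[0.3,0,150,0,0],[0.3,0,150,0,0],[0.3,0,150,0,0]]}}

```text
clock: 23.7
position: [473.9, 13.9, 146.6]
ee_rot: [0.01, 1.0, -0.0, -0.0]
contact_force: [-0.5, 0.3, 0.2]
gripper_width: 30.0
grasp_force: 0.0
```

```bash
python3 -c "
from h import *
s=arm.read_state(); print(s['position'],s['contact_force'],s['clock'])
im=arm.get_image('top');b=cv2.resize(im[145:240,235:360],(500,380),interpolation=2); a=arm.get_image('scene')
cv2.imwrite('pics/s10.png',np.vstack([b,cv2.resize(a[165:230,220:350],(500,220))[:220]]))"
```

```text
[473.87463747  13.8633972  146.64509892] [-0.46764677  0.32361834  0.2176167 ] 23.7
```

View pics/s10.png

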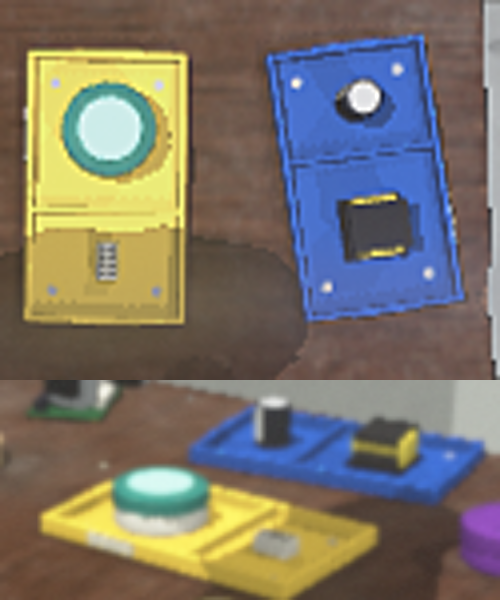

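All four parts sit upright and central in their compartments: the connector is at crop (107,262), the pot at (110,128), the capacitor at (364,97) and the transformer at (375,226). The arm is clear, so I'm handing in.

```bash
python3 -c "
from bench import arm
print(arm.job_done())"
```

```text
the job is handed in; nothing more can be done
None
```

Both kits are made up and handed in at about 24 s: the last pictures show all four parts upright and near the middle of their compartments, and the tape roll and golden tin were left alone; the hand-in call returned no verdict.

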